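# Press an eyeshadow pan with four clicks of the hand press and hold the lever

### The arm

A 6-joint arm with a two-finger parallel gripper is mounted at the origin on the work surface. World frame = base frame: x ahead of the robot, y to its left, z up, the work surface at z = 0. Lengths are in mm, angles in rad, forces in N, time in s.
With the tool pointing down it reaches from about 275 to 825 mm from the base axis. Payload 4.9 kg.
Tool frame: the origin (TCP) lies at the very end of the fingers, on their centre line; the grasp point (between the pads) lies 19 mm behind it; z points along the fingers, y is the line along which they close (so a half turn about z gives the same grasp; the last joint's range is limited). The gripper opens to 85 mm and grips with 20 to 120 N. Pads are 22 mm wide; open, the fingers measure 114 mm over their backs; the gripper's body (76 mm by 85 mm) begins 54 mm behind the grasp point. The pads swing forward as they close: fully open they stand 13 mm farther back than shut.
Start: joints at [1.018, 0.326, -0.193, 1.052, 0, 1.437], TCP at [223.662, 502.488, 231.281] pointing down, gripper open.
Joint ranges: [-2.65, 2.65], [-0.97, 1.79], [-1.3, 1.35], [-1.93, 2.1], [-1.47, 1.37], [-3.14, 3.14]. Speed limits (rad/s): [2.57, 2.57, 3.14, 3.14, 3.14, 3.14].

### API

Orientations are given as [roll, pitch, yaw] about the fixed x, y, z axes, in that order (R = Rz(yaw) Ry(pitch) Rx(roll)).
In Python, from bench import bot, solve_ik, imaging gives the robot as it stands. Calls block until the motion is done:
- bot.move_ptp(position, orientation): joint-space move of the TCP to a pose.
- bot.movel(position, rot=None, max_speed=150, threshold=None): straight line of the TCP; rot=None keeps the orientation; max_speed is the mean speed in mm/s. With threshold (N) it stops when the force on the tool has changed by that much, and returns True; else False.
- bot.move_j(angles): joint-space move.
- bot.grip(opening, effort=None): opening from 0.0 (shut) to 1.0 (fully open); effort is the grip in N (None keeps the last); returns when the fingers have stopped.
- bot.dwell(seconds).
- solve_ik(position, orientation): joint angles nearest the present ones, or None.
- bot.get_state(): the state.
- imaging.capture(name): name is "scene" or "top"; returns the picture (420x560x3 uint8, blue, green, red); there is no depth.
- imaging.camera_model(name): a dict with "K" (3x3 intrinsics, pixels), "position" and "rotation" of the camera in the world. Camera axes: x right, y up, looking along -z (the intrinsics and any distortion apply to the point x, -y, -z); pixel columns grow to the right and rows downward; lengths in mm; the calibration is good to about 2 mm. A picture is of the moment at which its call begins. camera_model takes no time and is no camera call.
A pose or a line that the arm cannot do raises bot.IKError and nothing moves.
- bot.sign_off(): hands the job in; it is judged then, once.
The state is a dict: "t": time; "qpos": joint angles; "joint_velocities": joint speeds; "effort": joint torques, N m; "tcp_pos": TCP position; "orientation": TCP orientation; "contact_force": force on the tool from outside, world axes, zero at the start; "wrist_torque": the same for the moment, N m; "opening": opening from 0.0 (shut) to 1.0 (fully open); "gripper_force": force on a finger pad.
Only numpy, scipy, OpenCV 4.12 (cv2) and the standard library are available. Lean on these libraries where they do the work, as an engineer would, in place of code of your own. Each camera call takes 0.05 s, during which the arm holds its last target. There are 200 camera calls.

### The job

An eyeshadow pan lies in the slide of the small hand press. Push the slide fully home under the ram, against its end stop, then bring the press lever down by its ball knob exactly four clicks, counted by feel, and finish holding it there: the lever springs back up if you let go, so the job ends with your grip still pressing the ball down, and a fifth click would crush the pan. Bring the lever down only once the slide is home, and leave the other things on the table where they are.

Things in the scene. Friction and masses are not known exactly. Their poses are not given: they have to be found in the camera images.
- press: grey bench-top hand press, fixed to the table, about 280 mm high. Origin: on the table, under the middle of the ram. x points from its open front back to its column, y to its left (where the slide sticks out), z up; it is turned a little about z. Its head, 56 mm wide, reaches 35 mm in front of the origin, between 115 and 205 mm above the table. The lever is on its right side (-y)
- slide_travel (a joint): the aluminium slide that carries the pan along the press's steel bed. 0 = fully out to the left, 0.060 m = fully home against the end stop, pan under the ram; it moves along the press's -y. It slides with about 2.5 N of friction and stays where it is left
- shuttle_knob (a point): centre of the upright black grip knob at the slide's left end: 24 mm across from 18 mm over the slide (52 mm above the table) up to its flat top at 76 mm; this point is 64 mm above the table. Below it a neck 16 mm across. Moves with the slide
- lever_angle (a joint): the press lever, hinged about the press's y: 0 = at rest, rising forward at 40 degrees above level; grows as the ball comes down; level at 0.70, end of travel 1.45 rad. The crests of its click teeth pass the spring plunger, one click each, at 0.24, 0.46, 0.68, 0.90, 1.12 and 1.34 rad; the trough after the fourth click is about 0.97 to 1.05. The clicks do not hold it: let go, it springs back to 0
- lever_pivot (a point): point on the lever's hinge axis in the plane in which the ball moves: 165 mm above the table, 22 mm behind and 70 mm to the right of the press's origin
- lever_ball (a point): centre of the ball knob at the end of the lever, 150 mm from lever_pivot; moves with the lever. At joint value q it lies, from lever_pivot, 150 mm x cos(40 deg - q) towards the press's front (-x) and 150 mm x sin(40 deg - q) up
- lever: the press lever: an 11 mm thick steel arm with a black plastic ball of 30 mm diameter at its end; origin at lever_pivot. A return spring pushes the ball up with about 6 N at rest and 8 N at four clicks; climbing a tooth adds about 3 N, and past its crest the push drops to about 3 N less than the spring's, then recovers in the trough between teeth (33 mm of the ball's travel per click)
- pad: the round pressing pad, 25 mm across, sprung under the ram; comes down 18 mm per rad of the lever and meets the pan shortly before the fourth click. Origin as press, moved down with the ram
- shuttle: the aluminium slide, top 34 mm above the table, with the round metal eyeshadow pan (27 mm across, 7 high) in its nest; its origin coincides with press when fully out, the pan then lies 60 mm to the left of the ram's axis
- compact_c (a point): centre of a bystander, to be left alone: closed round black compact, 64 mm across and 16 high
- lipstick_c (a point): centre of a bystander, to be left alone: capped black lipstick standing upright, 19 mm across and 74 high
- cream_jar_c (a point): centre of a bystander, to be left alone: low clear jar with a white lid, 48 mm across and 34 high
- spatula_c (a point): centre of a bystander, to be left alone: flat steel mixing spatula lying down, 125 mm long and 4 thick
- pump_bottle_c (a point): centre of a bystander, to be left alone: white bottle, 56 mm across and 140 high
- brush_cup_c (a point): centre of a bystander, to be left alone: black cup of make-up brushes, 76 mm across, 95 high (200 with the brushes)
- mirror_c (a point): centre of a bystander, to be left alone: black hand mirror lying face up, 210 mm long and 12 thick

How it is judged (in metres and radians):
On the way, in this order (a step that is already met when the one before it is completed fails the run):
1. the slide is fully home under the ram, the lever still up (value of joint slide_travel above 0.057 m and value of joint lever_angle below 0.2 rad), for 0.2 s.
2. the lever has made its first click (value of joint lever_angle above 0.25 rad and value of joint slide_travel above 0.057 m).
3. the lever has made four clicks and the gripper holds its ball (value of joint lever_angle between 0.92 and 1.1 rad and contact force between the fingers and lever above 2 N), for 0.3 s.
At the end, for the whole second after the job is handed in: Slide within 3 mm of its end stop; lever past its fourth click and short of its fifth (0.92 to 1.10 rad), held down by the fingers on the ball knob (more than 2 N), the pad bearing on the pan (more than 2 N) (all of step 3 and value of joint slide_travel above 0.057 m and contact force between pad and shuttle above 2 N); the arm keeps its last pose, push and grip.
It fails at once if a fifth click is made: the pan is crushed (value of joint lever_angle above 1.13 rad).
It fails at once if the lever is brought down while the slide is not home (value of joint lever_angle above 0.24 rad and value of joint slide_travel below 0.055 m).
It fails at once if another thing on the table is moved by more than 40 mm or knocked over (distance of any of compact_c, lipstick_c, cream_jar_c, spatula_c, pump_bottle_c, brush_cup_c, mirror_c from where it was at the start of the episode above 0.04 m or angle between any of lipstick_c, pump_bottle_c, brush_cup_c's own z axis and vertical above 0.6 rad).
It also fails if it takes over 72 s, if anything falls off the work surface, if the arm or the gripper's body presses on something with over 40 N, if the wrist force passes 120 N, or if a joint passes its speed limit or range.

## Working session

There is one attempt and no reset: what is moved stays moved. The work goes in short steps, each a Python script; the robot and the scene stay as the last script left them, time stands still between calls to the robot, and variables do not carry over. Pictures are saved under pics/ and viewed, at most 10 in all, crops included, and the job is handed in when it is done.

```bash
mkdir -p pics; ls
python3 - <<'E'
from bench import bot, imaging
import cv2
for n in ("scene","top"):
    cv2.imwrite(f"pics/{n}0.png",imaging.capture(n)); m=imaging.camera_model(n); print(n,m)
print(bot.get_state())
E
```

```text
pics
scene {'K': array([[473.62961979,   0.        , 284.25546996],
       [  0.        , 473.62961979, 213.31312019],
       [  0.        ,   0.        ,   1.        ]]), 'position': array([1041.75870043, -818.57727034,  821.74218752]), 'rotation': array([0.97408482, 0.02417263, 0.49615317])}
top {'K': array([[480.15099906,   0.        , 277.08713101],
       [  0.        , 480.15099906, 203.6479551 ],
       [  0.        ,   0.        ,   1.        ]]), 'position': array([ 351.06759487,   -2.04092348, 1514.54891062]), 'rotation': array([ 0.16513654,  0.0078465 , -1.56630868])}
{'t': 0.1, 'qpos': array([ 1.01780885e+00,  3.26840763e-01, -1.93438455e-01,  1.05202070e+00,
        1.70038165e-05,  1.43658341e+00]), 'joint_velocities': array([-2.13422130e-03, -1.42860200e-03,  9.00279450e-04, -1.53864270e-03,
       -9.20760933e-04,  7.31350660e-05]), 'effort': array([ 5.71465225e-04, -4.44239867e+01,  2.63037837e+01,  7.89251266e-03,
       -9.29368343e-05, -1.83912465e-05]), 'tcp_pos': array([223.37812645, 502.04659629, 230.61318366]), 'orientation': array([-3.14010486e+00, -2.18047317e-04,  2.72281791e+00]), 'contact_force': array([-0.51445565, -0.77359999,  0.18938587]), 'wrist_torque': array([-0.01017089, -0.01123117, -0.03736777]), 'gripper_force': 0.0, 'opening': 0.9990452136149386}
```

View pics/scene0.png

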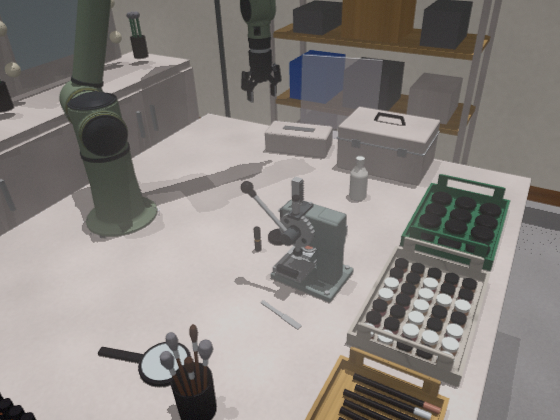

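View pics/top0.png

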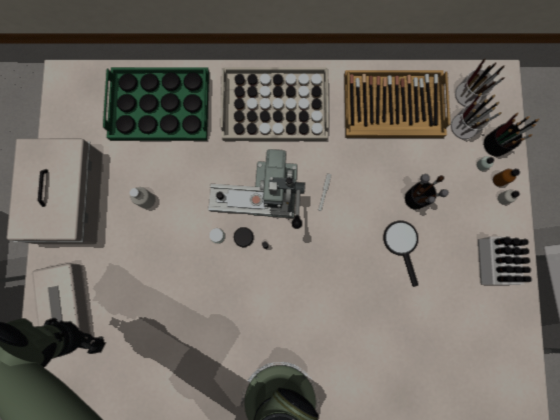

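The scene view shows the press at about (310,245), its ball at (247,187). In the top view the knob is at about (221,196) and the ball at (297,222). I'll crop both for detail.

```bash
python3 - <<'E'
import cv2,numpy as np
t=cv2.imread("pics/top0.png")[135:265,190:340]; s=cv2.imread("pics/scene0.png")[165:305,225:365]
a=cv2.resize(t,None,fx=4,fy=4,interpolation=cv2.INTER_CUBIC)
b=cv2.resize(s,None,fx=4,fy=4,interpolation=cv2.INTER_CUBIC)
f=lambda i:cv2.convertScaleAbs(i,alpha=1.4,beta=10)
cv2.imwrite("pics/c1.png",f(a));cv2.imwrite("pics/c2.png",f(b))
E
cat > h.py <<'E'
import numpy as np
from scipy.spatial.transform import Rotation as R
from scipy.optimize import least_squares
from bench import bot, imaging, solve_ik
def proj(n,P):
    m=imaging.camera_model(n); p=(np.atleast_2d(P)-m["position"])@R.from_euler("xyz",m["rotation"]).as_matrix()
    uv=(m["K"]@(p*[1,-1,-1]).T).T
    return uv[:,:2]/uv[:,2:]
def tri(obs): # {"scene":uv,"top":uv}
    r=least_squares(lambda P:np.concatenate([proj(n,P)[0]-u for n,u in obs.items()]),[500,0,100])
    return r.x, np.abs(r.fun).max()
E
```

```text
(no output)
```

View pics/c1.png

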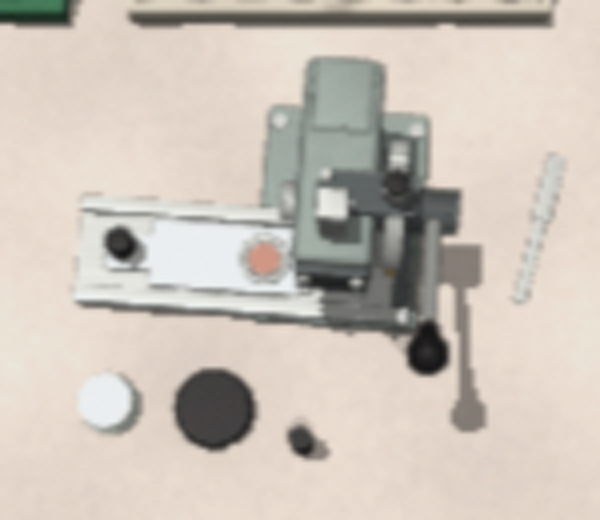

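View pics/c2.png

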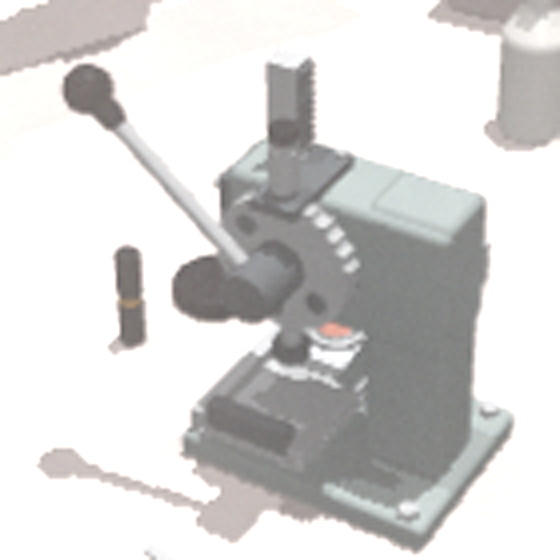

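The crops show the ball at top (296.6,222.6) and scene (247,187). The knob is at top (219.6,195.1), hidden behind the press in the scene view. The pan is at top (255.9,199.4). The ram top is at top (272.6,185.6) and scene (297.2,179.8).

Run:
```python
from h import *
print("ball",*tri({"top":[296.6,222.6],"scene":[247,186.9]}))
print("ram top",*tri({"top":[272.6,185.6],"scene":[297.2,179.8]}))
print("compact",*tri({"top":[243.2,236.6],"scene":[276.7,236.5]}))
O=[("top",[296.6,222.6]),("scene",[247,186.9]),("top",[219.6,195.1]),("top",[255.9,199.4])]
def pts(p):
    x,y,a,k,s=p; M=R.from_euler("z",a).as_matrix()
    L=np.array([[22-150*np.cos(.698),-70,165+150*np.sin(.698)]]*2+[[0,k-s,72],[0,60-s,41]])
    return L@M.T+[x,y,0]
f=lambda p:np.concatenate([[ (proj(n,P)[0]-u) for (n,u),P in zip(O,pts(p))]]).ravel()
r=least_squares(lambda p:np.append(f(p),p[4]/5),[400,0,0,130,0],x_scale=[10,10,.1,10,10]); print(r.x.round(3),f(r.x).round(1)); print(pts(r.x).round(1))
M=R.from_euler("z",r.x[2]).as_matrix(); o=np.array([*r.x[:2],0])
for n in("top","scene"): print(n,proj(n,np.array([[0,0,280],[22,-70,165]])@M.T+o).round(1))
# ray at several z for the knob and lipstick
for nm,u,z in(("knob",[219.6,195.1],72),("lip",[264.5,244.5],74),("compact",[243.2,236.6],16),("jar",[216,235],34)):
    g=least_squares(lambda q:proj("top",[*q,z])[0]-u,[400,0]); print(nm,g.x.round(1))
for yaw in (0,np.pi/2): print(solve_ik(r.x[:2].tolist()+[300],[np.pi,0,yaw]))
```

```text
ball [509.24565058 -42.93385657 261.90633633] 0.0957771186940306
ram top [606.28479049  20.67454942 272.26442581] 0.01382496456278659
compact [493.3397124  114.69415409   8.24902518] 1.1333825400937485
[ 6.06421e+02  2.04560e+01 -6.70000e-02  1.68787e+02  2.60900e+00] [ 0.1  0.2 -0.   0.2  0.  -0.1 -0.3 -0.1]
[[509.  -43.2 261.4]
 [509.  -43.2 261.4]
 [617.6 186.3  72. ]
 [610.3  77.7  41. ]]
top [[272.6 185. ]
 [298.3 187.3]]
scene [[297.2 176.9]
 [290.2 235.8]]
knob [617.4 186.3]
lip [466.7  47.5]
compact [495.9 116.4]
jar [498.8 199.3]
[-0.08787886  0.40318138  0.09570423  1.26331918  0.          3.05371379]
[-0.08787886  0.40318138  0.09570423  1.26331918  0.          1.48291747]
```

The fit is good to 0.3 px: triangulated ball height 261.9 mm (261.4 expected), ram top on the axis, compact 8 mm. The press is at (606.4, 20.5) with yaw -0.067. Next I push the slide home.

```bash
cat >> h.py <<'E'
A=-0.067; O=np.array([606.4,20.5,0]); M=R.from_euler("z",A).as_matrix()
W=lambda p:(M@np.array(p,float)+O)
L=lambda w:M.T@(np.array(w)-O)
def ball(q): return W([22-150*np.cos(.6981-q),-70,165+150*np.sin(.6981-q)])
E
python3 - <<'E'
from h import *
import cv2
yaw=A+np.pi/2; ori=[np.pi,0,yaw]
bot.grip(0.0,60)
k=L([617.4,186.3,0]); print("knob local",k)
st=[k[0],k[1]+12+11+22]
bot.move_ptp(W([*st,180]),ori)
bot.movel(W([*st,57]),max_speed=120)
print(bot.get_state()["tcp_pos"],bot.get_state()["contact_force"])
hit=bot.movel(W([k[0],k[1]+23-60+8,57]),max_speed=40,threshold=14)
s=bot.get_state(); print(hit,L(s["tcp_pos"]),"expected y",k[1]-37,s["contact_force"],s["t"])
bot.dwell(.3); print(bot.get_state()["contact_force"])
cv2.imwrite("pics/p1.png",cv2.resize(imaging.capture("top")[135:265,190:340],None,fx=4,fy=4,interpolation=cv2.INTER_CUBIC))
E
```

```text
knob local [-1.24971046e-01  1.66164450e+02  0.00000000e+00]
[621.15351965 231.44786112  57.94364451] [-0.327557    0.11204979 -0.41225009]
False [ -0.19946125 137.09745944  56.97660591] expected y 129.16444981474694 [-0.05743321  2.03250858 -0.48325047] 5.8
[-0.72928642  0.58777715 -0.53588584]
```

View pics/p1.png

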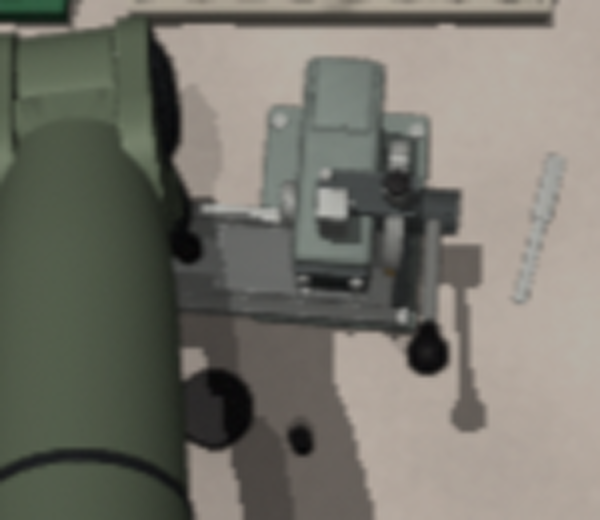

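The slide has moved, with the knob now at crop (187,246). My overshoot had the wrong sign, so it stopped short. I'll push on until the stop is felt.

Run:
```python
from h import *
hit=bot.movel(W([-.1,118,57]),max_speed=20,threshold=14)
s=bot.get_state(); print(hit,L(s["tcp_pos"]),"expected y 129",s["contact_force"],s["t"])
bot.dwell(.4); s=bot.get_state(); print(L(s["tcp_pos"]),s["contact_force"])
```

```text
True [ -0.46608784 132.57423441  56.86359005] expected y 129 [0.37565361 1.02239157 1.25956725] 6.7
[ -1.83786179 132.81665446  55.89006136] [-0.01692808  0.98033088  0.08948485]
```

Run:
```python
from h import *
for i in range(2):
    hit=bot.movel(W([-.1,120,57]),max_speed=15,threshold=22)
    s=bot.get_state(); print(hit,L(s["tcp_pos"]),s["contact_force"],s["t"])
bot.dwell(.3); s=bot.get_state(); print(L(s["tcp_pos"]),s["contact_force"])
```

```text
True [ -2.04849334 132.82711982  55.99812641] [1.09346468 1.15185688 2.47486565] 7.675
True [ -2.18436654 133.10165591  56.15300741] [0.00635039 1.70205827 1.50501559] 8.2333
[ -2.29954927 133.10714508  55.97290467] [-0.0402675   1.28858779  2.13839108]
```

It stops firmly at y≈133, three times. I'll back off, go above the ball with the gripper open, and check the slide in a picture on the way.

Run:
```python
from h import *
import cv2
s=bot.get_state(); p=L(s["tcp_pos"])
bot.movel(W([p[0],p[1]+8,57]),max_speed=60)
bot.movel(W([p[0],p[1]+20,345]),max_speed=250)
b0=ball(0); print("ball0",b0)
q=solve_ik([b0[0],b0[1],345],[np.pi,0,A]); q2=solve_ik([b0[0],b0[1],345],[np.pi,0,A+np.pi]); print(q,q2)
bot.grip(1.0)
bot.movel([b0[0]-60,b0[1]-60,345],rot=[np.pi,0,A+(0 if q is not None else np.pi)],max_speed=200)
im=imaging.capture("top"); cv2.imwrite("pics/p2.png",cv2.resize(im[135:265,190:340],None,fx=4,fy=4,interpolation=cv2.INTER_CUBIC))
k=proj("top",W([0,106.2,72]))[0]; print("knob home px expected",k,"crop",(k-[190,135])*4, bot.get_state()["t"])
```

```text
ball0 [509.01224305 -43.12264858 261.41449877]
[-0.22909733  0.20218921 -0.06977894  1.29882819  0.          2.97949533] [-0.22909733  0.20218921 -0.06977894  1.29882819  0.         -0.16209733]
knob home px expected [239.1225565  196.40031498] crop [196.490226   245.60125991] 12.7083
```

View pics/p2.png

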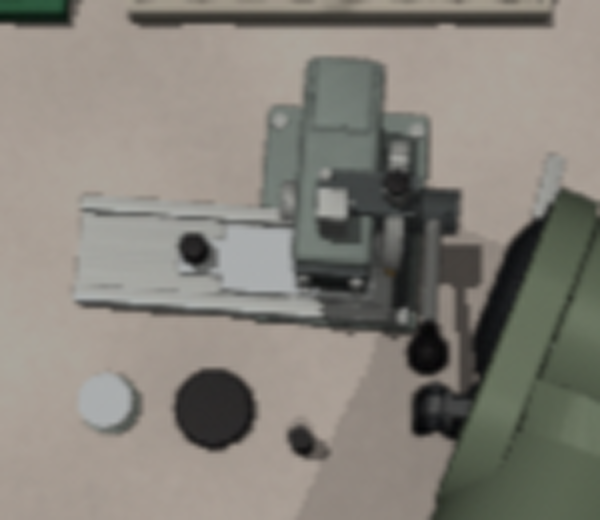

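The knob is now at crop (194,249), it was at (120,242). I'll measure the displacement at sub-pixel level.

Run:
```python
from h import *
import cv2
P=[]
for f,c in(("pics/top0.png",(120,242)),("pics/p2.png",(194,249))):
    im=cv2.imread(f)
    if "top0" in f: im=cv2.resize(im[135:265,190:340],None,fx=4,fy=4,interpolation=cv2.INTER_CUBIC)
    g=im.min(2).astype(float)
    x,y=c; w=g[y-24:y+25,x-24:x+25]; m=(np.clip(75-w,0,40))
    n,l,s,ct=cv2.connectedComponentsWithStats((m>0).astype(np.uint8)); i=l[24,24]; m=m*(l==i)
    Y,X=np.mgrid[-24:25,-24:25]; u=np.array([x+(m*X).sum()/m.sum(),y+(m*Y).sum()/m.sum()])
    px=(u+.5)/4-.5+[190,135]
    r=least_squares(lambda q:proj("top",[*q,72])[0]-px,[600,100]).x; P.append(L([*r,72])); print(u,P[-1],s[i])
print(P[0]-P[1])
```

```text
[121.13418859 244.01808215] [ -1.72799645 165.03986018  72.        ] [ 10  10  33  33 803]
[194.77365846 249.58546902] [ -2.09365277 108.48940965  72.        ] [ 10   9  31  32 751]
[ 0.36565632 56.55045053  0.        ]
```

The knob moved 56.6 mm. With the 2.6 mm initial offset from the fit, that puts the slide at the stop, and three pushes of 14–22 N didn't move it. Next I grip the ball.

Run:
```python
from h import *
import cv2
b=ball(0)
bot.movel([b[0],b[1],345],max_speed=150)
hit=bot.movel([b[0],b[1],b[2]-19],max_speed=80,threshold=12)
s=bot.get_state(); print(hit,s["tcp_pos"],s["contact_force"])
if not hit:
    bot.grip(0.0,90); s=bot.get_state()
    print(s["opening"],s["opening"]*85,s["gripper_force"],s["tcp_pos"],s["contact_force"],s["t"])
cv2.imwrite("pics/p3.png",cv2.resize(imaging.capture("scene")[120:260,190:350],None,fx=4,fy=4,interpolation=cv2.INTER_CUBIC))
```

```text
False [509.40817041 -43.22856608 242.97379787] [-0.28376325 -0.46367173  0.08221213]
0.3028292869508802 25.740489390824816 88.09661149978638 [509.0595218  -43.35654546 242.94497717] [-1.92616371 -0.8253769   5.40296224] 15.45
```

View pics/p3.png

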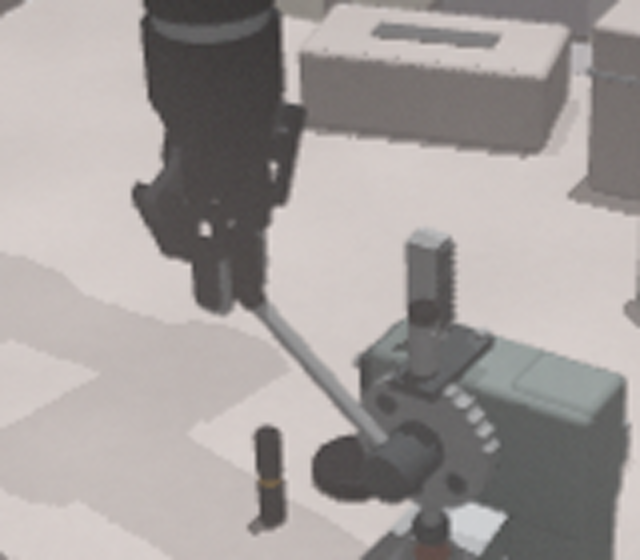

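The fingers hold the ball, but the opening reads 25.7 mm rather than 30. I'll regrip 5 mm lower to see whether the opening changes, which would mean an off-centre grip.

Run:
```python
from h import *
b=ball(0)
bot.grip(0.7)
s=bot.get_state(); print(s["contact_force"])
hit=bot.movel([b[0],b[1],b[2]-24],max_speed=50,threshold=12)
bot.grip(0.0,90); s=bot.get_state()
print(hit,s["opening"]*85,s["gripper_force"],s["tcp_pos"],s["contact_force"],s["t"])
```

```text
[-0.38463333 -0.07758598  0.04905889]
False 26.37205292266043 88.108069896698 [509.04396478 -43.35357386 237.85477985] [-1.78719639 -1.44687652  3.97588677] 16.5833
```

The opening is the same, so the pads are flat on the ball's diameter. Now I bring the lever down along the arc, logging the force to feel the clicks.

```bash
cat >> h.py <<'E'
OFF=np.array([0,0,-24.])
def go(q0,q1,d=.04):
    for q in np.linspace(q0,q1,int(round((q1-q0)/d))+1)[1:]:
        bot.movel(ball(q)+OFF,max_speed=40)
        s=bot.get_state(); l=L(s["tcp_pos"]-OFF)
        qm=.6981-np.arctan2(l[2]-165,22-l[0])
        print(f"q{q:.2f} meas {qm:.3f} r {np.hypot(l[2]-165,22-l[0]):.1f} F {s['contact_force'].round(1)} g {s['gripper_force']:.0f} op {s['opening']*85:.1f} t {s['t']:.1f}")
E
python3 - <<'E'
from h import *
import cv2
go(0,.8)
cv2.imwrite("pics/p4.png",cv2.resize(imaging.capture("scene")[140:280,210:370],None,fx=4,fy=4,interpolation=cv2.INTER_CUBIC))
c=(proj("scene",ball(.8))[0]-[210,140])*4; print(c,(proj("scene",W([22,-70,165]))[0]-[210,140])*4)
E
```

```text
q0.04 meas 0.028 r 150.1 F [-1.4 -0.7  9.5] g 89 op 26.7 t 16.9
q0.08 meas 0.065 r 150.1 F [-2.6 -0.8 11.5] g 89 op 26.7 t 17.2
q0.12 meas 0.104 r 150.1 F [-2.8  0.2 12.9] g 89 op 26.5 t 17.5
q0.16 meas 0.144 r 149.7 F [-2.   0.1 13. ] g 89 op 26.5 t 17.8
q0.20 meas 0.180 r 149.4 F [-1.6 -0.5 12.7] g 90 op 26.4 t 18.1
q0.24 meas 0.208 r 148.1 F [ 1.3  0.3 17.2] g 90 op 26.6 t 18.4
q0.28 meas 0.265 r 148.4 F [ 3.3 -1.4  3.2] g 89 op 26.7 t 18.7
q0.32 meas 0.308 r 148.8 F [1.6 0.8 8.4] g 89 op 26.8 t 19.0
q0.36 meas 0.345 r 148.1 F [ 3.7 -1.2  8.8] g 90 op 26.3 t 19.3
q0.40 meas 0.387 r 148.2 F [2.6 0.1 8.7] g 90 op 26.6 t 19.6
q0.44 meas 0.421 r 147.3 F [ 4.6  0.7 10.9] g 92 op 26.6 t 19.9
q0.48 meas 0.462 r 147.6 F [ 2.9  2.2 13.9] g 94 op 26.4 t 20.2
q0.52 meas 0.508 r 146.4 F [9.  0.  0.7] g 91 op 26.6 t 20.5
q0.56 meas 0.544 r 146.3 F [6.1 1.2 8.9] g 92 op 26.6 t 20.8
q0.60 meas 0.583 r 145.3 F [7.5 1.1 7.6] g 89 op 26.8 t 21.1
q0.64 meas 0.622 r 145.3 F [ 6.3  0.7 12.3] g 89 op 26.9 t 21.4
q0.68 meas 0.660 r 145.4 F [ 4.9  3.1 17.4] g 91 op 26.6 t 21.7
q0.72 meas 0.709 r 145.3 F [ 4.5 -0.1  8. ] g 90 op 26.4 t 22.0
q0.76 meas 0.749 r 144.8 F [8.9 0.3 6.7] g 88 op 26.7 t 22.3
q0.80 meas 0.788 r 144.9 F [ 6.5  0.9 10.3] g 88 op 26.5 t 22.6
[115.25494386 329.35900429] [320.75879505 383.2673931 ]
```

View pics/p4.png

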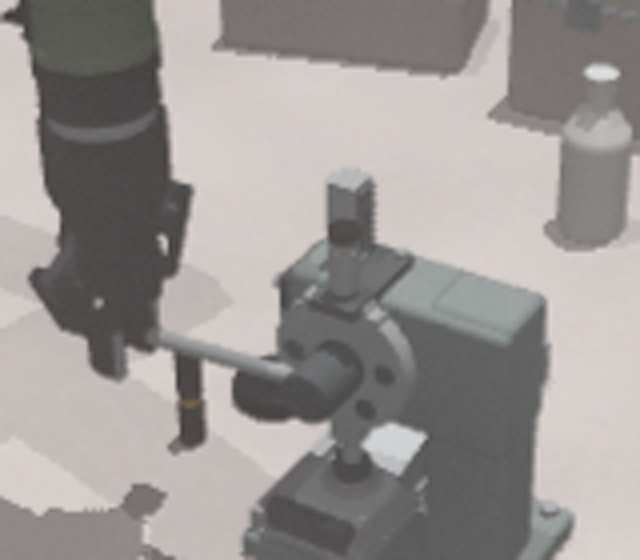

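Three clicks felt (force drops after 0.21, 0.46 and 0.66), in step with the measured angle. The picture shows the arm about level, with the ball in the fingers at crop (120,330). Continuing to the fourth click.

Run:
```python
from h import *
go(.8,1.0,.02)
```

```text
q0.82 meas 0.807 r 143.4 F [ 9.1  0.8 11. ] g 88 op 26.4 t 22.9
q0.84 meas 0.827 r 143.5 F [ 9.2 -0.5 11.8] g 88 op 26.2 t 23.1
q0.86 meas 0.847 r 143.5 F [ 7.9  0.5 13. ] g 88 op 26.5 t 23.4
q0.88 meas 0.848 r 128.5 F [34.5  4.2 14.1] g 126 op 8.5 t 23.6
q0.90 meas 0.869 r 128.7 F [31.3  4.4 17.1] g 121 op 8.5 t 23.9
q0.92 meas 0.888 r 128.7 F [28.2  4.  22. ] g 123 op 8.4 t 24.1
q0.94 meas 0.911 r 127.6 F [32.9  5.  20.4] g 95 op 8.5 t 24.4
q0.96 meas 0.934 r 127.7 F [31.2  5.7 22.6] g 95 op 8.9 t 24.6
q0.98 meas 0.965 r 127.3 F [34.7  1.8 10.4] g 90 op 8.3 t 24.9
q1.00 meas 0.988 r 127.4 F [33.7  3.3 13.6] g 91 op 8.6 t 25.1
```

The ball was squeezed out of the pads and the fingers now hold the lever arm right next to it. The force drop at 0.96 suggests the fourth click. I'll look.

Run:
```python
from h import *
import cv2
im=cv2.resize(imaging.capture("scene")[180:280,210:310],None,fx=6,fy=6,interpolation=cv2.INTER_CUBIC)
cv2.imwrite("pics/p5.png",cv2.convertScaleAbs(im,alpha=1.8,beta=10))
f=lambda P:((proj("scene",P)[0]-[210,180])*6).round(0)
for q in(.85,.95,1.0,1.1): print(q,f(ball(q)))
print(f(W([22,-70,165]))); s=bot.get_state(); print(f(s["tcp_pos"]),L(s["tcp_pos"]),s["orientation"],s["contact_force"])
```

```text
0.85 [176. 269.]
0.95 [185. 300.]
1.0 [190. 316.]
1.1 [202. 347.]
[481. 335.]
[233. 362.] [-100.07574224  -70.37721206  104.57847127] [-3.14010981 -0.04060241 -0.06498978] [34.36888288  3.33013619 14.33388352]
```

View pics/p5.png

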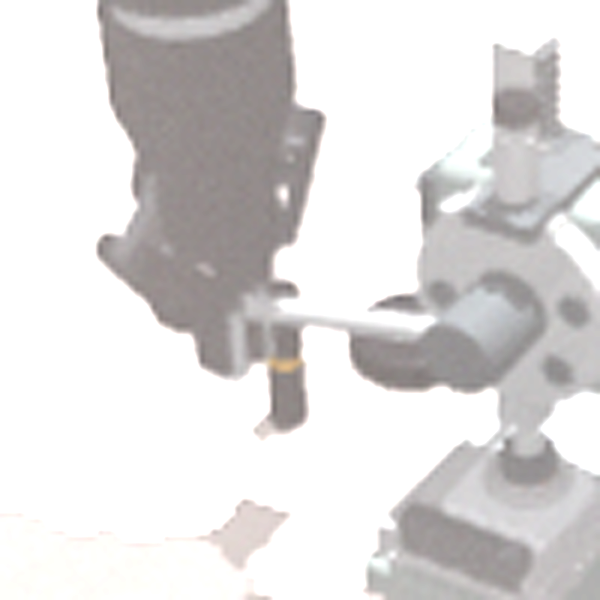

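The lever arm runs from about (270,312) to (430,330), and the fingers bear on the neck and back of the ball. I'll measure the lever angle from the arm's line.

Run:
```python
from h import *
import cv2
im=imaging.capture("scene").astype(float)
s=bot.get_state(); print(L(s["tcp_pos"]),s["contact_force"],s["t"])
def centre(im,cols,r0,r1):
    out=[]
    for c in cols:
        g=im[r0:r1,c].mean(1); bg=np.median(g); print(c,g.round(0).astype(int))
centre(im,range(259,280,3),226,243)
for q in(.85,.9,.95,1.0,1.05):
    P=np.array([W([22-r*np.cos(.6981-q),-70,165+r*np.sin(.6981-q)]) for r in np.linspace(30,140,40)])
    u=proj("scene",P); o=np.argsort(u[:,0]); print(q,np.interp(range(259,280,3),u[o,0],u[o,1]).round(2))
```

```text
[-100.07785359  -70.39672297  104.59478198] [33.34436169  2.81058567 12.79398691] 25.2333
259 [183 132  97 113 158 145 124 104  85  71  69  70  72  78  92  77  71]
262 [206 207 206 204 177 151 135 108 135 202 206 205 206 206 207 206 205]
265 [207 207 207 204 190 155 141 120 116 166 204 205 205 204 205 206 206]
268 [207 208 208 207 200 167 147 128 104  93  92  82  90  97 124 145 194]
271 [206 206 206 204 185 115 152 137 112  98  77  75  75  73  70  68  74]
274 [206 205 196 125  75 103 157 143 124 101  87  72  73  74  75  72  69]
277 [205 198 161  73  74  89 134 149 132 108  95  75  75  73  76  71  68]
0.85 [229.12 229.77 230.41 231.05 231.7  232.34 232.99]
0.9 [230.63 231.13 231.63 232.13 232.63 233.13 233.63]
0.95 [232.18 232.53 232.88 233.23 233.58 233.93 234.28]
1.0 [233.77 233.97 234.17 234.36 234.56 234.76 234.95]
1.05 [235.42 235.46 235.5  235.53 235.57 235.61 235.65]
```

The image gives q≈0.945, and the click at measured 0.95 (crest 0.90) agrees, so the true angle is about 0.045 below the TCP angle. I'll go about 0.06 further, to mid-trough, checking by image at each step.

Run:
```python
from h import *
def qimg():
    im=imaging.capture("scene").astype(float).mean(2); qs=np.linspace(.85,1.12,28); out=[]
    for c in (262,264,265):
        g=im[:,c]; r=np.arange(226,243); v=g[r]; i=np.argmax(v<172)
        top=r[i]-(172-v[i])/(v[i-1]-v[i]); j=i+np.argmax(v[i:]>160)
        bot_=r[j]-(v[j]-160)/(v[j]-v[j-1])
        pr=[]
        for q in qs:
            u=proj("scene",np.array([W([22-k*np.cos(.6981-q),-70,165+k*np.sin(.6981-q)]) for k in np.linspace(30,140,30)])); o=np.argsort(u[:,0]); pr.append(np.interp(c,u[o,0],u[o,1]))
        out.append((round(np.interp((top+bot_)/2,pr,qs),3),round(bot_-top,1)))
    return out
print(qimg())
for q in(1.02,1.04,1.06):
    go(q-.02,q,.02); print(qimg())
```

```text
[(np.float64(0.941), np.float64(4.2)), (np.float64(0.942), np.float64(4.1)), (np.float64(0.943), np.float64(4.4))]
q1.02 meas 1.009 r 126.8 F [32.5  4.3 17.4] g 92 op 8.9 t 25.5
[(np.float64(0.958), np.float64(4.3)), (np.float64(0.883), np.float64(0.4)), (np.float64(0.875), np.float64(0.3))]
q1.04 meas 1.030 r 126.8 F [29.9  4.5 23.4] g 93 op 8.7 t 25.8
[(np.float64(0.982), np.float64(4.3)), (np.float64(0.978), np.float64(4.1)), (np.float64(0.975), np.float64(4.2))]
q1.06 meas 1.054 r 128.1 F [29.1  4.8 21.3] g 97 op 8.8 t 26.1
[(np.float64(0.931), np.float64(0.3)), (np.float64(0.921), np.float64(0.3)), (np.float64(0.918), np.float64(0.4))]
```

Run:
```python
from h import *
import cv2
bot.dwell(.6)
raw=imaging.capture("scene"); im=raw.astype(float).mean(2); qs=np.linspace(.85,1.12,28)
for c in (262,264,265):
    r=np.arange(226,243); v=im[r,c]; print(c,v.round(0).astype(int))
for q in(.95,1.0,1.05):
    u=proj("scene",np.array([W([22-k*np.cos(.6981-q),-70,165+k*np.sin(.6981-q)]) for k in np.linspace(30,140,30)])); o=np.argsort(u[:,0]); print(q,np.interp((262,264,265),u[o,0],u[o,1]).round(2))
s=bot.get_state(); print(L(s["tcp_pos"]),s["contact_force"],s["gripper_force"],s["t"])
i=cv2.resize(raw[180:280,210:310],None,fx=6,fy=6,interpolation=cv2.INTER_CUBIC)
cv2.imwrite("pics/p6.png",cv2.convertScaleAbs(i,alpha=1.3,beta=0))
```

```text
262 [192 206 207 208 206 202 166 144 124 109 151 205 205 206 207 206 206]
264 [207 206 206 206 207 201 166 146 126 107 146 205 205 206 205 207 207]
265 [208 207 206 207 206 202 169 146 128 107 138 205 205 205 205 205 205]
0.95 [232.53 232.77 232.88]
1.0 [233.97 234.1  234.17]
1.05 [235.46 235.48 235.5 ]
[-98.09105388 -70.49649801  96.47683154] [29.42483017  4.58949191 21.08537226] 97.05521028488874 26.8333
```

View pics/p6.png

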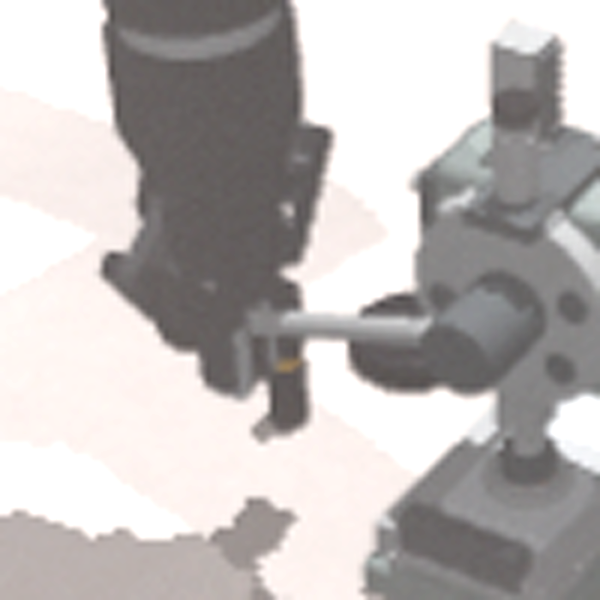

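The arm's centre row is 234.0, so q≈1.00. That is mid-trough, past the fourth click and short of the fifth, and it's steady. Handing in.

```bash
python3 -c "
from bench import bot
print(bot.sign_off())"
```

```text
the job is handed in; nothing more can be done
None
```

I handed the job in with the slide at its end stop and the lever held four clicks down (about 1.00 rad, measured in the image), but between the third and fourth clicks the ball slipped forward out of the pads, so the fingers now clamp the lever arm just behind it rather than the ball itself; no verdict was returned.

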